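Switch the ball feeder over to the other tray

TASK

The castor-ball feeder is set for the wrong tray. With the fingertips, press down the raised yellow pad so that the green seesaw gate rocks fully over to its other side, then push the orange stop all the way across to the robot's left so that the three steel balls roll by themselves down that other chute into its tray. Do not touch or lift the balls, let none go astray, and leave the battery, wheel, mouse and screwdriver where they are.

Things in the scene. Friction and masses are not known exactly. Their poses are not given: they have to be found in the camera images.
- feeder: Fixed gravity feeder on a T-shaped plywood base (540 mm along y). Origin: on the table below the middle of the seesaw gate. x points away from the robot, up the feed ramp; y left, to the red tray; z up; turned up to 17 degrees. The ramp, 32 mm wide, runs along y = 0 from x = 24 mm (floor 128 mm high) to 212 mm (158 mm). Nothing on the feeder is higher than 198 mm.
- gate (a joint): Tilt of the green seesaw gate (trough 200 x 52 mm) about its pivot along feeder x, 100 mm above the table: -0.22 left end down, feeds the red tray; +0.22 rad right end down, feeds the blue tray. It starts fully over to one side or the other. A steel weight makes it top-heavy: past the middle it falls to its other stop by itself and stays; about 0.6 N on a raised pad moves it.
- pad_right (a point): Middle of the top of the yellow press pad at the gate's right end, on its robot side (44 x 44 x 6 mm; feeder x = -50, y = -75 mm when level). Moves with the gate: 122 mm above the table when raised, 90 mm when down. Beside it, 24 mm away towards feeder +x, the gate's front wall stands 14 mm higher (40 mm within 38 mm of the pivot).
- pad_left (a point): The same point on the left pad (feeder y = +75 mm). Between the pads a steel weight (24 mm thick, 50 mm long) lies along the front wall over the pivot, its top 70 mm above the pivot.
- stop (a joint): Travel of the orange stop slide along feeder +y (to the left): 0 shut, its blade crosses the ramp in front of the balls; 0.04 m fully open, at its end stop. Friction about 1.5 N; it stays where it is left. The balls are freed at about 0.024. It starts at 0 to 0.004.
- stop_face (a point): Middle of the right-hand face of the orange stop's upright push plate (34 mm wide along feeder x, 8 mm thick, 136 to 198 mm above the table; this point 171 mm above it, at feeder x = 75, y = -80 mm when shut). Push here towards feeder +y. To its right the air is free down to 80 mm above the table.
- blue_tray (a point): Middle of the inner floor of the blue tray at the right, 16 mm above the table (inside 86 x 88 mm, walls 22 mm, outer wall 51 mm). Axes as the feeder's.
- red_tray (a point): The same point of the red tray, at the left.
- battery: Bystander: red and blue battery pack, 37 x 73 x 19 mm, lying on the table behind the blue tray; origin under its middle.
- wheel: Bystander: toy-car wheel, black tyre 65 mm across, blue rim, lying flat, 31 mm high, behind the red tray; origin under its middle.
- mouse: Bystander: white computer mouse 110 x 60 mm, 34 mm high, on the robot's side of the feeder; origin under its middle.
- driver: Bystander: screwdriver 150 mm long, lying on the robot's side of the feeder, under 40 mm high; origin under its middle.
- ball1_center (a point): Centre of steel ball 1 of 3, 22 mm across, about 44 g, waiting in a row on the ramp behind the stop (1 is the lowest).
- ball2_center (a point): Centre of steel ball 2 of 3, 22 mm across, 44 g, waiting in a row on the ramp behind the stop (1 is the lowest).
- ball3_center (a point): Centre of steel ball 3 of 3, 22 mm across, 44 g, waiting in a row on the ramp behind the stop (1 is the lowest).

How it is judged:
By the outcome, as a careful person would: the job done as asked, in the order asked, and still so for the second after the job is handed in, with the robot touching nothing.
It also fails if it takes over 38 s, if anything falls off the work surface, if the arm or the gripper's body presses on something with over 40 N, if the wrist force passes 120 N, or if a joint passes its speed limit or range.

ROBOT

A 6-joint arm with a two-finger parallel gripper is mounted at the origin on the work surface. World frame = base frame: x ahead of the robot, y to its left, z up, the work surface at z = 0. Lengths are in m, angles in rad, forces in N, time in s.
With the tool pointing down it reaches from about 0.425 to 0.95 m from the base axis. Payload 3.5 kg.
Tool frame: the origin (TCP) lies at the very end of the fingers, on their centre line; the grasp point (between the pads) lies 19 mm behind it; z points along the fingers, y is the line along which they close (so a half turn about z gives the same grasp; the last joint's range is limited). The gripper opens to 85 mm and grips with 20 to 120 N. Pads are 22 mm wide; open, the fingers measure 114 mm over their backs; the gripper's body (76 mm by 85 mm) begins 54 mm behind the grasp point. The pads swing forward as they close: fully open they stand 13 mm farther back than shut.
Start: joints at [-1.398, 0.286, 1.577, -0, 1.279, -0.15], TCP at [0.214, -0.64, 0.231] pointing down, gripper open.
Joint ranges: [-2.77, 2.77], [-0.9, 2.22], [0.21, 2.48], [-1.53, 4.67], [0.24, 2.81], [-2.84, 2.84]. Speed limits (rad/s): [2.79, 2.79, 3.14, 3.14, 3.14, 3.14].

INTERFACE

Orientations are given as a unit quaternion [x, y, z, w].
In Python, from plant import ctrl gives the robot as it stands.
- The arm moves only by the tool carry_out, never from a script. Its argument "deltas" is one flat list of numbers, 6 for each row, row after row: the shift along the tool's x, y, z in m, then the turn, a rotation vector about the tool's x, y, z in rad. A call has 1 to 5 rows; each row is the pose to reach, as a shift and turn from the pose commanded when the call began, along the tool's axes at that moment; what a row does not reach only later rows make up. A row lasts 1/8 s, in which the tool goes at most 62.5 mm and 10.7 degrees, less where a joint would pass 70% of its speed; a pose out of reach is approached as far as the arm can. A call with a gripper value outside its range is refused whole. "grip" is the opening in per cent of the stroke, from 0 (shut) to 100 (fully open), set as the call begins (left out, the last holds). The fingers move at their own pace and stop on an object; "grip_force" is the grip in N (left out, the last holds). Time passes only in rows, so rows that repeat a pose let the fingers close. It gives the time, the measured TCP pose, the force, the opening and the grip force at its end, in the units of the state.
- ctrl.get_state(): the state, without advancing time (a new reading comes with each control period).
- ctrl.read_camera(name): name is "side" or "top"; returns (picture, depth): 480x640x3 uint8, red, green, blue; 480x640 float32, m along the optical axis (not along the pixel's ray), 0 where there is no reading.
- ctrl.camera_model(name): a dict with "intrinsics" (3x3 intrinsics, pixels), "k1" (the pictures are not rectified: a ray, as slopes to the right and down, at radius r is drawn at 1 + k1 r^2 times it, then the intrinsics apply), "extrinsics" (4x4, takes a point from world to camera coordinates). Camera axes: x right, y down, z forward; pixel columns grow to the right and rows downward; lengths in m; the calibration is good to about 2 mm. A picture is of the moment at which its call begins. camera_model takes no time and is no camera call.
- ctrl.sign_off(): hands the job in; it is judged then, once.
Trained networks look in the newest picture that a camera, given by its name, has taken for a name from the list of things; names that differ only in an ending like _2 or _b are one class to them, and where a whole thing is asked for, a point or a joint stands for the part that bears it (a point fixed in the world has none). Each returns a list of dicts, best first, with "score" (0 to 1); they miss things now and then, are a little off and sometimes report something else, mostly with a low value. They report only what shows in the picture. A call takes as long as a camera call.
- ctrl.find_in(camera, query): "uv" ([column, row] in pixels, amid what is visible of it).
The state is a dict: "time": time; "qpos": joint angles; "dq": joint speeds; "joint_efforts": joint torques, N m; "eef_pos": TCP position; "tcp_rot": TCP orientation; "contact_force": force on the tool from outside, world axes, zero at the start; "wrist_torque": the same for the moment, N m; "opening": opening from 0.0 (shut) to 1.0 (fully open); "finger_force": force on a finger pad.
Only numpy, scipy, OpenCV 4.12 (cv2) and the standard library are available. Lean on these libraries where they do the work, as an engineer would, in place of code of your own. Each camera call takes 0.05 s, during which the arm holds its last target. There are 200 camera calls.

## Working session

There is one attempt and no reset: what is moved stays moved. The work goes in short steps, Python scripts to look and compute and a tool call to move; the robot and the scene stay as the last step left them, time stands still between calls to the robot, and variables do not carry over. Pictures are saved under pics/ and viewed, at most 10 in all, crops included, and the job is handed in when it is done.

Besides the shell and the picture viewer there is one more tool, called by a JSON object that holds its "name" and its "arguments". carry_out: Moves the arm, as the interface text tells. Its arguments: {"type":"object","properties":{"deltas":{"type":"array"},"grip":{"type":"number"},"grip_force":{"type":"number"}},"required":["deltas"]}

```bash
mkdir -p pics; cat > h.py <<'E'
import numpy as np, cv2
from plant import ctrl
def shot(n,f=None):
    im,d=ctrl.read_camera(n)
    if f: cv2.imwrite('pics/'+f,im[:,:,::-1])
    return im,d
def ray(n,uv):
    m=ctrl.camera_model(n);K=np.array(m['intrinsics']);D=np.array([m['k1'],0,0,0,0.])
    p=cv2.undistortPoints(np.array(uv,float).reshape(-1,1,2),K,D)[:,0]
    return p
def world(n,uv,z):
    E=np.array(ctrl.camera_model(n)['extrinsics']);p=ray(n,uv);z=np.atleast_1d(z)
    c=np.c_[p*z[:,None],z]
    return (c-E[:3,3])@E[:3,:3]
def cloud(n,d):
    v,u=np.nonzero(d>0);return u,v,world(n,np.c_[u,v],d[v,u])
def proj(n,P):
    m=ctrl.camera_model(n);E=np.array(m['extrinsics'])
    return cv2.projectPoints(np.array(P,float).reshape(-1,3),cv2.Rodrigues(E[:3,:3])[0],E[:3,3],np.array(m['intrinsics']),np.array([m['k1'],0,0,0,0.]))[0][:,0]
E
python3 - <<'E'
from h import *
for n in ['top','side']:
    im,d=shot(n,n+'0.png')
    for q in ['pad_right','pad_left','stop_face','blue_tray','red_tray','ball1_center','mouse','driver','battery','wheel']:
        for r in ctrl.find_in(n,q)[:2]:
            u,v=r['uv'];z=np.median(d[int(v)-2:int(v)+3,int(u)-2:int(u)+3])
            print(n,q,round(r['score'],2),np.round([u,v]),np.round(world(n,[u,v],z)[0],3))
s=ctrl.get_state();print(s['time'],s['eef_pos'],s['tcp_rot'])
E
```

```text
top pad_right 0.75 [380. 268.] [ 0.506 -0.065  0.165]
top pad_left 0.65 [376. 265.] [ 0.514 -0.064  0.108]
top pad_left 0.55 [428. 361.] [ 0.341 -0.161  0.026]
top stop_face 0.59 [418. 219.] [ 0.583 -0.128  0.177]
top blue_tray 0.91 [383. 255.] [ 0.533 -0.076  0.105]
top mouse 0.93 [293. 331.] [0.401 0.086 0.036]
top driver 0.62 [431. 359.] [ 0.345 -0.166  0.026]
top driver 0.33 [384. 255.] [ 0.532 -0.078  0.105]
top battery 0.67 [484. 211.] [ 0.62  -0.279  0.019]
top battery 0.17 [384. 256.] [ 0.531 -0.078  0.105]
side pad_right 0.66 [353. 220.] [ 0.527 -0.057  0.106]
side pad_left 0.88 [355. 222.] [ 0.508 -0.031  0.131]
side stop_face 0.66 [348. 166.] [ 0.578 -0.122  0.168]
side blue_tray 0.64 [330. 240.] [0.522 0.03  0.129]
side red_tray 0.84 [327. 234.] [0.537 0.017 0.124]
side ball1_center 0.71 [242. 255.] [0.701 0.071 0.026]
side mouse 0.87 [366. 334.] [0.403 0.106 0.035]
side driver 0.58 [457. 263.] [ 0.339 -0.144  0.018]
side battery 0.58 [367. 182.] [ 0.611 -0.275  0.018]
side wheel 0.84 [240. 256.] [0.703 0.073 0.026]
1.1 [ 0.21415789 -0.6401081   0.23133397] [ 9.87005835e-01  1.60684413e-01  1.18579309e-05 -2.33744207e-07]
```

View pics/top0.png

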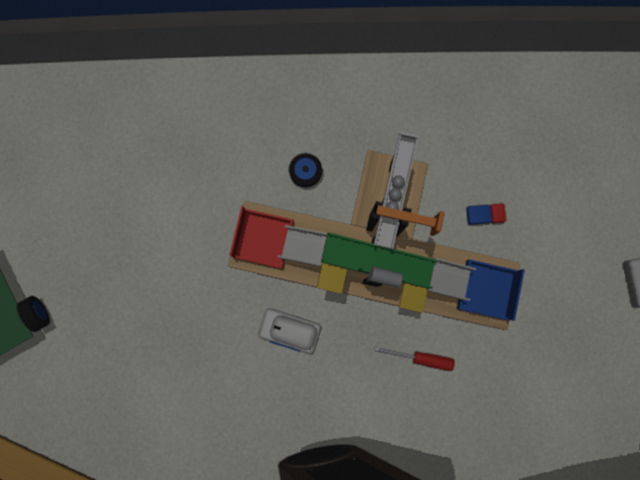

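View pics/side0.png

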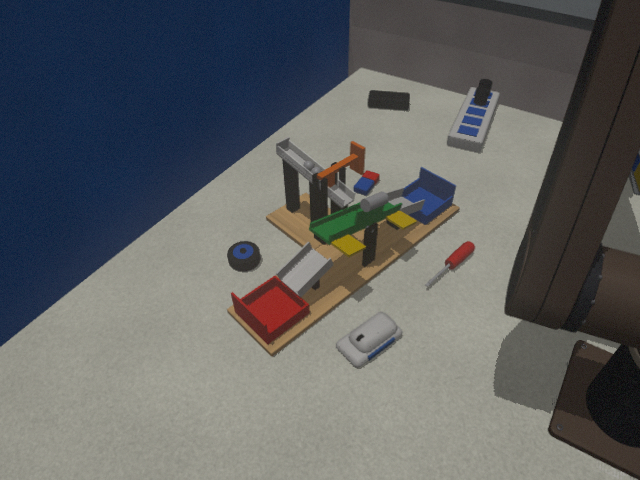

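The top view shows the left pad at (333,277), the right pad at (413,297), the stop plate at (438,222), the red tray at (264,238), the blue tray at (490,290), and the balls at (397,190). I'll fit the feeder pose from the coloured depth points.

```bash
python3 - <<'E'
from h import *
for n in ['top','side']:
    im,d=shot(n);u,v,P=cloud(n,d)
    hsv=cv2.cvtColor(im,cv2.COLOR_RGB2HSV)[v,u].astype(int)
    H,S,V=hsv.T
    near=(P[:,0]>.42)&(P[:,0]<.75)&(abs(P[:,1])<.35)
    ye=near&(H>20)&(H<32)&(S>170)
    M=np.zeros(d.shape,np.uint8);M[v[ye],u[ye]]=1
    k,L,st,_=cv2.connectedComponentsWithStats(M)
    for i in range(1,k):
        if st[i,4]>60:
            Q=P[L[v,u]==i];print(n,'yellow',st[i,4],st[i,:4],Q.mean(0).round(4),np.median(Q,0).round(4))
    for nm,m in [('red',near&((H<5)|(H>174))&(S>150)),('blue',near&(H>105)&(H<125)&(S>150)),('green',near&(H>45)&(H<75)&(S>120)),('orange',near&(H>6)&(H<17)&(S>180)&(P[:,2]>.13))]:
        Q=P[m];
        if nm in('red','blue'): Q=Q[(Q[:,2]<.022)&(Q[:,2]>.008)&(Q[:,0]<.6)]
        print(n,nm,len(Q),Q.mean(0).round(4),Q.min(0).round(3),Q.max(0).round(3))
        if nm=='green':
            A=np.c_[Q[:,:2],np.ones(len(Q))];print('plane',np.linalg.lstsq(A,Q[:,2],rcond=None)[0])
        if nm=='orange':
            q=Q[Q[:,2]>.185];print(' plate top',len(q),q.mean(0),cv2.minAreaRect((q[:,:2]*1000).astype(np.float32)))
            
E
```

```text
top red 1574 [0.5663 0.1413 0.0168] [ 0.518 -0.313  0.01 ] [0.6   0.194 0.022]
top blue 1924 [ 0.472  -0.2811  0.0167] [ 0.421 -0.329  0.01 ] [ 0.599 -0.229  0.022]
top green 2853 [ 0.5245 -0.0653  0.1094] [ 0.475 -0.168  0.081] [0.567 0.03  0.158]
plane [-0.06407053  0.24525648  0.15898376]
top orange 49 [ 0.5715 -0.155   0.1802] [ 0.561 -0.159  0.153] [ 0.589 -0.152  0.2  ]
 plate top 24 [ 0.57320713 -0.15545738  0.19230496] ((575.0281982421875, -157.2574005126953), (4.767569065093994, 27.933427810668945), 75.93245697021484)
side yellow 282 [387 211  29  18] [ 0.459  -0.1247  0.0891] [ 0.4591 -0.1241  0.0893]
side yellow 403 [331 234  35  21] [0.494  0.0172 0.122 ] [0.4938 0.0175 0.1223]
side red 1075 [0.5702 0.1335 0.0154] [0.521 0.091 0.012] [0.6   0.199 0.022]
side blue 360 [ 0.4718 -0.2906  0.0154] [ 0.437 -0.325  0.011] [ 0.513 -0.248  0.02 ]
side green 680 [ 0.5361 -0.0298  0.1168] [ 0.477 -0.162  0.082] [0.57  0.031 0.153]
plane [-0.16171078  0.26054141  0.21121588]
side orange 219 [ 0.5904 -0.1099  0.1775] [ 0.563 -0.161  0.171] [ 0.607 -0.06   0.199]
 plate top 16 [ 0.57875735 -0.15629218  0.19760276] ((577.3023681640625, -155.77584838867188), (3.71467661857605, 28.23656463623047), 76.50297546386719)
```

```bash
cat >> h.py <<'E'
from scipy.spatial.transform import Rotation as R
yaw=np.radians(-13.8);O=np.array([.525,-.0655]);fx=np.array([np.cos(yaw),np.sin(yaw)]);fy=np.array([-fx[1],fx[0]])
def F(x,y,z): return np.r_[O+x*fx+y*fy,z]
def delta(p):
    s=ctrl.get_state();R0=R.from_quat(s['tcp_rot'])
    a=yaw+np.pi/2   # tool x along feeder +y
    Rt=R.from_matrix(np.c_[[np.cos(a),np.sin(a),0],[np.sin(a),-np.cos(a),0],[0,0,-1]])
    return np.r_[R0.inv().apply(np.array(p)-s['eef_pos']),(R0.inv()*Rt).as_rotvec()].round(4)
E
python3 - <<'E'
from h import *
for p in [[.45,-.35,.231],F(-.053,.086,.231)]: print(p,delta(p))
E
```

```text
[0.45, -0.35, 0.231] [ 3.1570e-01 -2.0040e-01  3.0000e-04  1.0000e-04  0.0000e+00 -1.0072e+00]
[0.49404376 0.03065982 0.231     ] [ 4.7820e-01 -5.4740e-01  3.0000e-04  1.0000e-04  0.0000e+00 -1.0072e+00]
```

{"name": "carry_out", "arguments": {"deltas": [0.05, -0.03, 0, 0, 0, -0.16, 0.1, -0.064, 0, 0, 0, -0.33, 0.15, -0.096, 0, 0, 0, -0.5, 0.2, -0.128, 0, 0, 0, -0.67, 0.25, -0.16, 0, 0, 0, -0.83], "grip": 0}}

```text
time: 1.82
eef_pos: [0.4015, -0.4075, 0.2316]
tcp_rot: [0.837, 0.547, 0.0, 0.0]
contact_force: [-0.1, -0.1, -0.1]
opening: 0.007
finger_force: 0.0
```

```bash
python3 - <<'E'
from h import *
s=ctrl.get_state();print(s['time'],s['eef_pos'],s['opening'],s['qpos'])
for p in [F(-.053,.086,.2)]: print(p,delta(p))
E
```

```text
1.825 [ 0.40149546 -0.40752344  0.23162613] 0.006902057992595768 [-9.70218453e-01  6.02266552e-02  1.83416111e+00  1.61122151e-04
  1.24639300e+00 -5.57333111e-01]
[0.49404376 0.03065982 0.2       ] [ 4.385e-01 -9.110e-02  3.140e-02  7.000e-04  4.000e-04 -1.721e-01]
```

{"name": "carry_out", "arguments": {"deltas": [0.055, -0.011, 0, 0, 0, -0.05, 0.11, -0.023, 0, 0, 0, -0.1, 0.165, -0.034, 0, 0, 0, -0.172, 0.22, -0.046, 0, 0, 0, -0.172, 0.275, -0.057, 0, 0, 0, -0.172]}}

```text
time: 2.45
eef_pos: [0.4602, -0.1329, 0.2317]
tcp_rot: [0.789, 0.615, 0.0, 0.0]
contact_force: [0.4, 0.2, -0.1]
opening: -0.008
finger_force: 0.0
```

```bash
python3 - <<'E'
from h import *
s=ctrl.get_state();print(s['time'],s['eef_pos'],s['qpos'])
for p in [F(-.053,.086,.17)]: print(p,delta(p))
E
```

```text
2.45 [ 0.46017173 -0.13288758  0.23169057] [-4.93431896e-01 -1.58867985e-01  2.04424524e+00  1.06027219e-04
  1.25512027e+00 -2.47127543e-01]
[0.49404376 0.03065982 0.17      ] [ 0.1669 -0.0071  0.0617  0.0011  0.0002 -0.0055]
```

{"name": "carry_out", "arguments": {"deltas": [0.055, -0.003, 0, 0, 0, -0.005, 0.11, -0.005, 0, 0, 0, -0.005, 0.167, -0.007, 0.01, 0, 0, -0.005, 0.167, -0.007, 0.06, 0, 0, -0.005, 0.167, -0.007, 0.085, 0, 0, -0.005]}}

```text
time: 3.08
eef_pos: [0.4926, 0.0304, 0.144]
tcp_rot: [0.786, 0.618, -0.001, -0.001]
contact_force: [0.4, 0.7, -0.3]
opening: -0.0
finger_force: 0.0
```

```bash
python3 - <<'E'
from h import *
s=ctrl.get_state();print(s['time'],s['eef_pos'],s['qpos'])
for p in [F(-.053,.086,.1)]: print(p,delta(p))
shot('side','s1.png')
E
```

```text
3.075 [0.49262534 0.0303959  0.14403766] [-1.44216125e-01 -2.32222802e-02  2.08853471e+00 -9.61900203e-05
  1.07911725e+00  9.43996066e-02]
[0.49404376 0.03065982 0.1       ] [ 0.0006  0.0014  0.044  -0.0028  0.0004  0.0023]
```

View pics/s1.png

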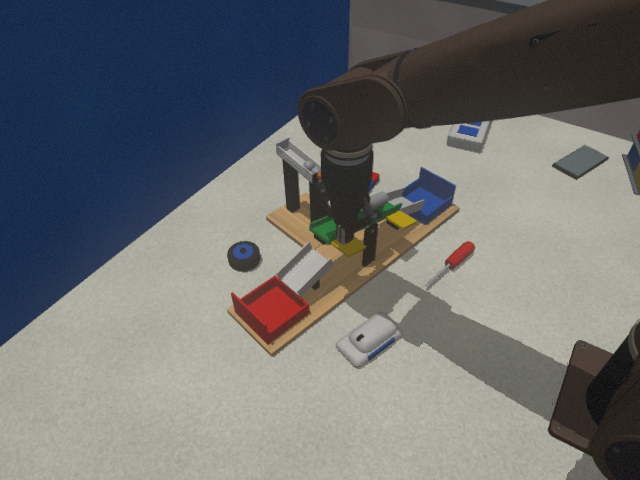

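The fingertips hang right over the left pad, near (350,240). Next I press gently.

{"name": "carry_out", "arguments": {"deltas": [0, 0, 0.012, 0, 0, 0, 0, 0, 0.021, 0, 0, 0, 0, 0, 0.03, 0, 0, 0, 0, 0, 0.038, 0, 0, 0, 0, 0, 0.045, 0, 0, 0]}}

```text
time: 3.75
eef_pos: [0.494, 0.029, 0.101]
tcp_rot: [0.787, 0.617, 0.0, 0.0]
contact_force: [0.5, 0.3, -0.5]
opening: -0.002
finger_force: 0.0
```

```bash
python3 - <<'E'
from h import *
s=ctrl.get_state();print(s['time'],s['eef_pos'],s['contact_force'])
shot('side','s2.png')
im=cv2.imread('pics/s2.png')[130:330,230:480];cv2.imwrite('pics/s2c.png',cv2.resize(im,None,fx=2.5,fy=2.5))
E
```

```text
3.75 [0.49397885 0.0289551  0.10100616] [ 0.50897584  0.32015613 -0.49871512]
```

View pics/s2c.png

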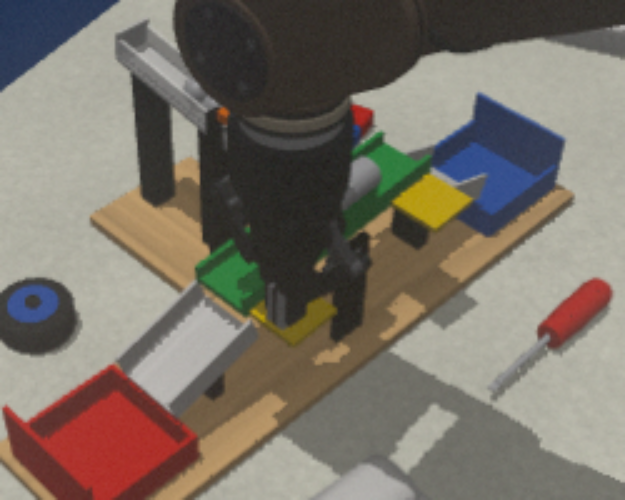

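The gate has rocked over: the right pad is up and the left end is down. I'll retreat upward.

{"name": "carry_out", "arguments": {"deltas": [0, 0, -0.04, 0, 0, 0, 0, 0, -0.09, 0, 0, 0, 0, 0, -0.14, 0, 0, 0, -0.05, 0.01, -0.14, 0, 0, 0, -0.1, 0.03, -0.14, 0, 0, 0]}}

```text
time: 4.42
eef_pos: [0.4995, -0.0759, 0.2428]
tcp_rot: [0.786, 0.618, 0.001, 0.001]
contact_force: [0.3, 0.2, -0.5]
opening: -0.001
finger_force: 0.0
```

```bash
python3 - <<'E'
from h import *
s=ctrl.get_state();print(s['time'],s['eef_pos'])
for p in [F(.073,-.125,.24),F(.073,-.125,.155)]: print(p,delta(p))
im,d=shot('side');u,v,P=cloud('side',d);H,S,V=cv2.cvtColor(im,cv2.COLOR_RGB2HSV)[v,u].astype(int).T
m=(H>20)&(H<32)&(S>170)&(P[:,0]>.42)&(P[:,0]<.55)
for a in (P[:,1]>-.05,P[:,1]<-.05): print(np.median(P[m&a],0),(m&a).sum())
E
```

```text
4.425 [ 0.49945576 -0.07585265  0.24277947]
[ 0.56607612 -0.20430473  0.24      ] [-0.109   0.0951  0.0031  0.003   0.0003  0.0021]
[ 0.56607612 -0.20430473  0.155     ] [-0.109   0.0948  0.0881  0.003   0.0003  0.0021]
[0.49438628 0.01778961 0.08866406] 511
[ 0.46157179 -0.12102301  0.12078037] 238
```

{"name": "carry_out", "arguments": {"deltas": [-0.05, 0.045, 0, 0, 0, 0, -0.105, 0.09, 0, 0, 0, 0, -0.105, 0.09, 0.03, 0, 0, 0, -0.105, 0.09, 0.085, 0, 0, 0, -0.105, 0.09, 0.085, 0, 0, 0]}}

```text
time: 5.1
eef_pos: [0.5581, -0.197, 0.1507]
tcp_rot: [0.787, 0.617, -0.002, -0.006]
contact_force: [-0.2, -0.1, -0.7]
opening: 0.004
finger_force: 0.0
```

```bash
python3 - <<'E'
from h import *
s=ctrl.get_state();print(s['time'],s['eef_pos'],s['contact_force'])
for p in [F(.074,-.091,.157),F(.074,-.051,.157)]: print(p,delta(p))
shot('top','t2.png')
im=cv2.imread('pics/t2.png')[110:350,210:540];cv2.imwrite('pics/t2c.png',cv2.resize(im,None,fx=2,fy=2))
E
```

```text
5.1 [ 0.55813648 -0.19695076  0.15071042] [-0.18019428 -0.08987233 -0.67556724]
[ 0.57515739 -0.1715247   0.157     ] [ 0.0288  0.0104 -0.0063 -0.0115 -0.0032 -0.0007]
[ 0.58469873 -0.13267932  0.157     ] [ 0.0688  0.0103 -0.0062 -0.0115 -0.0032 -0.0007]
```

View pics/t2c.png

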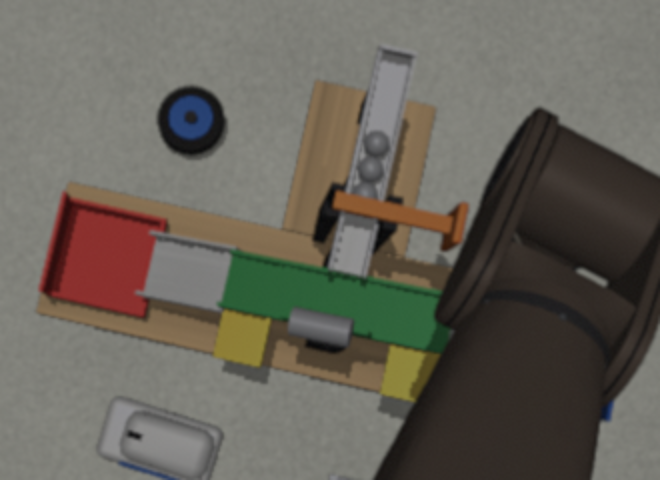

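The gate tilts to the red side, the balls wait behind the orange blade at crop (370,165), and the tool is to the right of the push plate at crop (458,225). I'll line up first, then push.

{"name": "carry_out", "arguments": {"deltas": [0.004, 0.009, -0.005, -0.006, -0.002, 0, 0.012, 0.009, -0.005, -0.006, -0.002, 0, 0.018, 0.009, -0.005, -0.006, -0.002, 0]}}

```text
time: 5.52
eef_pos: [0.5756, -0.1828, 0.1633]
tcp_rot: [0.787, 0.617, 0.002, 0.004]
contact_force: [0.5, -0.1, 0.7]
opening: 0.004
finger_force: 0.0
```

```bash
python3 - <<'E'
from h import *
s=ctrl.get_state();print(s['time'],s['eef_pos'],s['contact_force'])
for p in [F(.074,-.091,.157),F(.074,-.051,.157)]: print(p,delta(p))
E
```

```text
5.525 [ 0.57563864 -0.1828225   0.16333845] [ 0.47020475 -0.08924301  0.70971181]
[ 0.57515739 -0.1715247   0.157     ] [ 0.0109 -0.0032  0.0063  0.0091  0.0027  0.0007]
[ 0.58469873 -0.13267932  0.157     ] [ 0.0509 -0.0032  0.0062  0.0091  0.0027  0.0007]
```

{"name": "carry_out", "arguments": {"deltas": [0.012, -0.003, 0.004, 0.004, 0, 0, 0.022, -0.003, 0.004, 0.004, 0, 0, 0.032, -0.003, 0.004, 0.004, 0, 0, 0.042, -0.003, 0.004, 0.004, 0, 0, 0.049, -0.003, 0.004, 0.004, 0, 0]}}

```text
time: 6.15
eef_pos: [0.5845, -0.1348, 0.159]
tcp_rot: [0.787, 0.617, 0.0, 0.003]
contact_force: [1.5, -3.0, 7.6]
opening: -0.001
finger_force: 3.4
```

```bash
python3 - <<'E'
from h import *
s=ctrl.get_state();print(s['time'],s['eef_pos'],s['contact_force'])
for p in [F(.074,-.051,.157)]: print(p,delta(p))
shot('top','t3.png')
im=cv2.imread('pics/t3.png')[110:350,210:540];cv2.imwrite('pics/t3c.png',cv2.resize(im,None,fx=2,fy=2))
E
```

```text
6.15 [ 0.58453566 -0.13484244  0.15897243] [ 1.51573416 -3.03233778  7.60401307]
[ 0.58469873 -0.13267932  0.157     ] [ 0.0021 -0.0004  0.002   0.0055  0.0031  0.0004]
```

View pics/t3c.png

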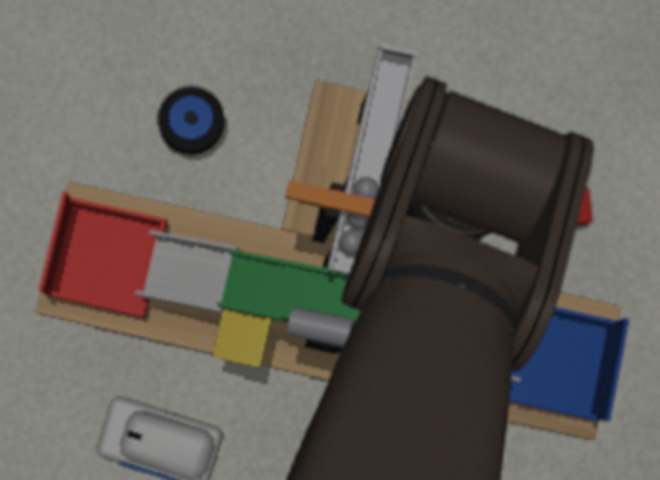

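The balls are rolling through. I'll finish the stop's travel.

{"name": "carry_out", "arguments": {"deltas": [0.003, 0, 0, 0, 0, 0, 0.006, 0, 0, 0, 0, 0, 0.006, 0, 0, 0, 0, 0]}}

```text
time: 6.58
eef_pos: [0.5845, -0.135, 0.1593]
tcp_rot: [0.787, 0.618, -0.004, 0.007]
contact_force: [-5.8, -17.1, 6.4]
opening: -0.001
finger_force: 8.5
```

```bash
python3 - <<'E'
from h import *
s=ctrl.get_state();print(s['time'],s['eef_pos'],s['contact_force'])
print(delta(F(.074,-.051,.157)))
E
```

```text
6.575 [ 0.58452383 -0.13501714  0.15931241] [ -5.75818113 -17.05156241   6.43519686]
[ 0.0023 -0.0004  0.0023  0.0048  0.015   0.0013]
```

It is hard against the end stop at 17 N. I'll back off to the right, then go up.

{"name": "carry_out", "arguments": {"deltas": [-0.02, 0, 0, 0, 0, 0, -0.05, 0, 0, 0, 0, 0, -0.06, 0, -0.05, 0, 0, 0, -0.07, 0, -0.1, 0, 0, 0, -0.13, 0, -0.1, 0, 0, 0]}}

```text
time: 7.2
eef_pos: [0.556, -0.2544, 0.2627]
tcp_rot: [0.785, 0.619, 0.002, 0.005]
contact_force: [0.3, -0.2, -0.8]
opening: 0.006
finger_force: 0.0
```

{"name": "carry_out", "arguments": {"deltas": [-0.06, 0.0, 0, 0, 0, 0, -0.12, 0, 0, 0, 0, 0, -0.18, 0, 0, 0, 0, 0, -0.18, 0, 0, 0, 0, 0, -0.18, 0, 0, 0, 0, 0]}}

```text
time: 7.82
eef_pos: [0.5104, -0.429, 0.2564]
tcp_rot: [0.787, 0.617, 0.0, -0.0]
contact_force: [0.5, -0.7, -0.4]
opening: -0.002
finger_force: 0.0
```

```bash
python3 - <<'E'
from h import *
s=ctrl.get_state();print(s['time'],s['eef_pos'],s['contact_force'])
shot('top','t4.png')
im=cv2.imread('pics/t4.png')[110:390,210:540];cv2.imwrite('pics/t4c.png',cv2.resize(im,None,fx=2,fy=2))
E
```

```text
7.825 [ 0.51035914 -0.4290457   0.25635734] [ 0.45182391 -0.7474256  -0.44862402]
```

View pics/t4c.png

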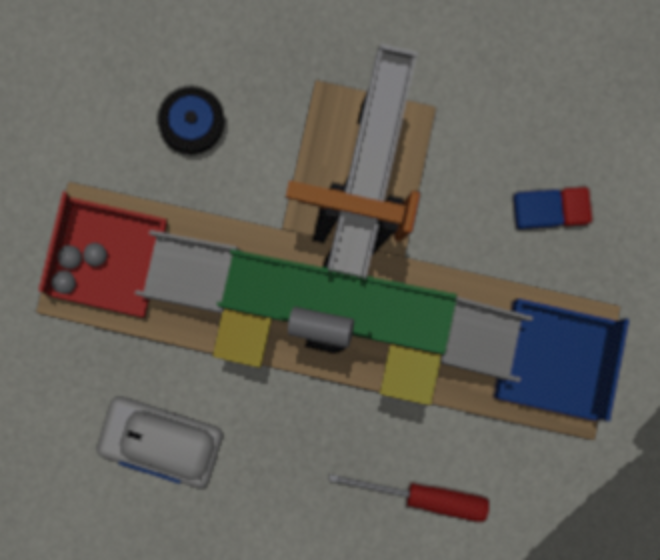

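All three balls lie in the red tray, at crop (65–95, 255–283). The stop is fully across and the bystanders have not moved.

```bash
python3 -c "
from plant import ctrl
print(ctrl.sign_off())"
```

```text
the job is handed in; nothing more can be done
None
```

The gate is rocked fully over to the red side, the stop is pushed fully to the left, all three balls rolled into the red tray, the bystanders look unmoved, and the job is handed in.

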